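Shuffle the pans on the warming plate and check the saucepan's temperature

ROBOT

A 6-joint arm with a two-finger parallel gripper is mounted at the origin on the work surface. World frame = base frame: x ahead of the robot, y to its left, z up, the work surface at z = 0. Lengths are in mm, angles in rad, forces in N, time in s.
With the tool pointing down it reaches from about 350 to 800 mm from the base axis. Payload 7.3 kg.
Tool frame: the origin (TCP) lies at the very end of the fingers, on their centre line; the grasp point (between the pads) lies 19 mm behind it; z points along the fingers, y is the direction in which the jaws open and shut (so a half turn about z gives the same grasp; the last joint's range is limited). The gripper opens to 85 mm and grips with 20 to 120 N. Pads are 22 mm wide; open, the fingers measure 114 mm over their backs; the gripper's body (76 mm by 85 mm) begins 54 mm behind the grasp point. The pads swing forward as they close: fully open they stand 13 mm farther back than shut.
Start: joints at [1.054, 0.342, 1.524, -0, 1.275, -0.146], TCP at [190.226, 489.345, 231.322] pointing down, gripper open.
Joint ranges: [-2.53, 2.53], [-0.77, 2.02], [0.04, 2.7], [-1, 4.14], [0.28, 2.66], [-3.11, 3.11]. Speed limits (rad/s): [2.57, 2.57, 3.14, 3.14, 3.14, 3.14].

INTERFACE

Orientations are given as a rotation vector (axis times angle).
In Python, from workcell import r, viewer gives the robot as it stands.
- The arm moves only by the shell command python3 -m jog 'ROWS'. ROWS is JSON, a list of rows, each a list of 7 numbers: the closure, from 0 (fully open) to 1 (shut), then the shift along the world's x, y, z in units of 20 cm (1.0 is 20 cm), then the turn, a rotation vector about the world's x, y, z in units of 2 rad (1.0 is 2 rad). A call has 1 to 20 rows; each row is the pose to reach, as a shift and turn from the pose measured when the call began; what a row does not reach only later rows make up. A row lasts 1/12 s, in which the tool goes at most 41.7 mm and 7.16 degrees, less where a joint would pass 70% of its speed; a pose out of reach is approached as far as the arm can. A call with a number of a shift or a turn outside -1 to 1 is refused whole. A call with a gripper value outside its range is refused whole. The fingers move at their own pace and stop on an object; the grip force is fixed at half the most. Time passes only in rows, so rows that repeat a pose let the fingers close. It gives the time, the measured TCP pose, the force and the opening at its end, in the units of the state.
- r.state(): the state, without advancing time (a new reading comes with each control period).
- viewer.get_image(name): name is "scene" or "top" or "wrist"; returns the picture (384x512x3 uint8, red, green, blue); there is no depth.
- viewer.calibration(name): a dict with "vfov" (degrees; the focal length in pixels is half the picture's height over the tangent of half this angle, whatever the lens; pixels are square), "cx", "cy" (the principal point, pixels), "R" (3x3) and "t" (3): a world point X has camera coordinates R X + t. Camera axes: x right, y down, z forward; pixel columns grow to the right and rows downward; lengths in mm; the calibration is good to about 2 mm. The wrist camera is an equidistant fisheye: a pixel r from the principal point sees the ray r / f radians off the axis. A picture is of the moment at which its call begins: read the wrist's pose just before it. calibration takes no time and is no camera call; for the wrist camera it gives the pose at the moment of the call.
- r.sign_off(): hands the job in, once; it reports no verdict.
Trained networks look in the newest picture that a camera, given by its name, has taken for a name from the list of things; names that differ only in an ending like _2 or _b are one class to them, and where a whole thing is asked for, a point or a joint stands for the part that bears it (a point fixed in the world has none). Each returns a list of dicts, best first, with "p" (0 to 1); they miss things now and then, are a little off and sometimes report something else, mostly with a low value. They report only what shows in the picture. A call takes as long as a camera call. They do not tell look-alikes from the thing itself.
- viewer.trace(camera, thing): "pixels" (384x512 bool, what is visible of it) and "location" ([column, row] in pixels, amid what is visible of it).
The state is a dict: "time": time; "joints": joint angles; "qd": joint speeds; "joint_torque": joint torques, N m; "tcp_pos": TCP position; "orientation": TCP orientation; "contact_force": force on the tool from outside, world axes, zero at the start; "ft_torque": the same for the moment, N m; "grip_width": opening from 0.0 (shut) to 1.0 (fully open).
Only numpy, scipy, OpenCV 4.12 (cv2) and the standard library are available. Lean on these libraries where they do the work, as an engineer would, in place of code of your own. Each camera call takes 0.05 s, during which the arm holds its last target. There are 200 camera calls.

TASK

On the black warming plate, slide the lidded pot off the double circle and centre it on the square, then slide the saucepan to the centre of the double circle; both must stay flat on the plate all the way, never lifted or tipped, and must not knock each other or anything else. Then pick up the stick thermometer, point its nose from about 10 cm at the middle of the saucepan's side and hold it steady there for two seconds, and lay it flat again in the middle of its rubber mat, lengthwise. Leave everything else where it is.

Things in the scene. Friction and masses are not known exactly. Their poses are not given: they have to be found in the camera images.
- plate: Fixed flat black warming plate of smooth, slippery glass, 380 (x) by 470 (y) mm, 14 mm high, with three grey printed outlines. Origin at the centre of its underside; x away from the robot, y left.
- mark_double: Printed double circle (two concentric lines, radii 63 and 73 mm) on the plate's top: the saucepan's final place; the lidded pot stands on it at the start. Origin at its centre, at the plate's top. No height.
- mark_square: Printed square outline, 132 mm a side, on the plate's top: the pot's final place, empty at the start. Origin at its centre.
- mark_plain: Printed single circle of radius 68 mm on the plate's top, where the saucepan stands at the start. Origin at its centre. The three marks swap places from start to start: two in the near left and right, one at the far middle of the plate, about 230 to 330 mm apart.
- saucepan: Open steel saucepan, 110 mm outside diameter, 70 mm high, 0.45 kg, with one straight stick handle pointing along its own -x. Origin at the centre of its underside. Handle: 18 mm wide, 12 mm thick, mid-height 60 mm above the underside, reaching from the wall (55 mm) to 130 mm from the pan's axis.
- saucepan_grip (a point): Point on the middle of the saucepan's handle, 88 mm from the pan's axis, 60 mm above its underside.
- saucepan_mid (a point): Point on the saucepan's axis, 35 mm above its underside (half its height): the thermometer must point at this.
- pot: Closed steel pot, 100 mm diameter, lid 104 mm, two wire ears at +-y reaching 61 mm from the axis at 38 mm height; lid (fixed on) up to 55 mm, and on it a black upright round knob 24 mm diameter, 28 mm high, top at 83 mm. About 0.55 kg. Origin at the centre of its underside.
- pot_knob (a point): Point on the axis of the pot's knob, 77 mm above the underside, 6 mm below the knob's top.
- mat: Fixed flat rubber mat, 230 (x) by 110 (y) by 4 mm, on the table left or right of the plate: the thermometer's resting place. Origin at the centre of its underside.
- thermometer: Grey stick infrared thermometer, lying on the mat: box 130 mm long, 28 wide, 30 high (x from -75 to +55 mm), then a black round nose 22 mm across up to x = +75 mm. 0.12 kg. Origin under its middle, x points out of the nose, z up.
- nose (a point): Centre of the thermometer's nose face, 75 mm ahead of its origin and 15 mm above its underside; it looks along the thermometer's x.
- ramekin: Small open steel ramekin, 56 mm diameter at the rim, 28 mm high, standing on the plate. Bystander. Origin at the centre of its underside.
- timer: Round white kitchen timer, 56 mm diameter, 25 mm high, standing on the plate. Bystander. Origin at the centre of its underside.
- mould: Clear chocolate mould, 200 by 110 by 24 mm, on the table on the other side of the plate from the mat. Bystander. Origin at the centre of its underside.
- spatula: Spatula lying flat on the table between robot and plate, on the right. Bystander.
- brush: Pastry brush lying flat on the table between robot and plate, on the left. Bystander.
Things that resemble listed ones, but are neither listed nor needed, are in the scene too. What is shaped like the saucepan but purple is not meant.

How it is judged (in metres and radians):
On the way, in this order (a step that is already met when the one before it is completed fails the run):
1. the lidded pot stands on the square and the saucepan on the double circle, each within 15 mm of centre (horizontal distance between saucepan and mark_double below 0.015 m and horizontal distance between pot and mark_square below 0.015 m and linear speed of each of saucepan, pot below 0.02 m/s), for 0.2 s.
2. the thermometer points at the middle of the saucepan's side (within 20 mm sideways, 25 mm up or down), its nose 20 to 200 mm from the wall, and is held steady for 1 s (horizontal distance between saucepan and mark_double below 0.015 m and horizontal distance between pot and mark_square below 0.015 m and x of saucepan_mid in the frame of nose between 0.075 and 0.255 m and y of saucepan_mid in the frame of nose between -0.02 and 0.02 m and z of saucepan_mid in the frame of nose between -0.025 and 0.025 m and linear speed of thermometer below 0.03 m/s and angular speed of thermometer below 0.2 rad/s), for 1 s.
At the end, for the whole second after the job is handed in: the lidded pot is centred on the square and the saucepan on the double circle, each within 15 mm, at rest; the thermometer lies flat, as it lay, on its mat, its middle within 35 mm of the mat's and its length within 20 degrees of the mat's, at rest (all of step 1 and horizontal distance between thermometer and mat below 0.035 m and angle between the x axis of thermometer and the x axis of mat, either way round below 0.35 rad and angle between thermometer's own z axis and vertical below 0.15 rad and height (world z) of thermometer below 0.01 m and linear speed of thermometer below 0.02 m/s); the robot touches nothing.
It fails at once if the saucepan or the pot is lifted more than 8 mm off the plate, tipped by more than 9 degrees or slid off the plate (height (world z) of any of saucepan, pot above 0.022 m or height (world z) of any of saucepan, pot below 0.008 m or angle between any of saucepan, pot's own z axis and vertical above 0.16 rad).
It fails at once if the saucepan and the pot knock together (more than 3 N) (contact force between saucepan and pot above 3 N).
It fails at once if another thing on the plate or the table is shifted by more than 20 mm (distance of any of ramekin, timer, mould, spatula, brush from where it was at the start of the episode above 0.02 m).
It also fails if it takes over 72 s, if anything falls off the work surface, if the arm or the gripper's body presses on something with over 40 N, if the wrist force passes 120 N, or if a joint passes its speed limit or range.

## Working session

There is one attempt and no reset: what is moved stays moved. The work goes in short steps, Python scripts to look and compute and a shell command to move; the robot and the scene stay as the last step left them, time stands still between calls to the robot, and variables do not carry over. Pictures are saved under pics/ and viewed, about 8 in all and at most 12, crops included, and the job is handed in when it is done.

```bash
mkdir -p pics; ls; cat > h.py <<'E'
import numpy as np, cv2
from workcell import r, viewer
from scipy.spatial.transform import Rotation as Ro
def ray(c,uv):
    K=viewer.calibration(c) if isinstance(c,str) else c
    f=192/np.tan(np.radians(K["vfov"])/2)
    d=np.array([uv[0]-K["cx"],uv[1]-K["cy"]],float)
    if c=="wrist":
        rr=np.hypot(*d)+1e-9; a=rr/f; v=np.array([*(d/rr*np.sin(a)),np.cos(a)])
    else: v=np.array([*(d/f),1.])
    R=np.array(K["R"]);t=np.array(K["t"]); return -R.T@t, R.T@v
def at(c,uv,z):
    o,v=ray(c,uv); return o+v*(z-o[2])/v[2]
def proj(c,X):
    K=viewer.calibration(c); f=192/np.tan(np.radians(K["vfov"])/2)
    p=np.array(K["R"])@np.array(X,float)+np.array(K["t"])
    return [K["cx"]+f*p[0]/p[2],K["cy"]+f*p[1]/p[2]]
def save(c,n):
    im=viewer.get_image(c); cv2.imwrite(f"pics/{n}.png",cv2.cvtColor(im,cv2.COLOR_RGB2BGR)); return im
E
python3 - <<'E'
from h import *
a=save("top","top0"); b=save("scene","scene0")
for c in("top","scene"):
    K=viewer.calibration(c);print(c,K["vfov"],(-np.array(K["R"]).T@K["t"]).round())
im=np.vstack([a,b]);im=np.hstack([a,b]);cv2.imwrite("pics/both.png",cv2.cvtColor(cv2.resize(im,None,fx=.78,fy=.78),cv2.COLOR_RGB2BGR))
Z=dict(plate=14,mark_double=14,mark_square=14,mark_plain=14,saucepan=84,pot=69,saucepan_grip=74,pot_knob=97,mat=4,thermometer=30,nose=15,ramekin=42,timer=39,mould=24,spatula=5,brush=10)
for n,z in Z.items():
    for d in viewer.trace("top",n)[:3]:
        print(n,round(d["p"],2),np.round(d["location"]),d["pixels"].sum(),at("top",d["location"],z).round())
print(r.state())
E
```

```text
pics
top 54.7858573202499 [ 377.    9. 1066.]
scene 48.34970878981187 [1062.  547.  956.]
plate 0.66 [256. 139.] 17840 [631. -17.  14.]
mark_square 0.75 [236. 110.] 11 [717.  42.  14.]
mark_plain 0.54 [294. 171.] 16 [ 537. -126.   14.]
saucepan 0.73 [392. 282.] 1809 [ 232. -375.   84.]
saucepan 0.19 [186. 189.] 20 [478. 170.  84.]
pot 0.77 [194. 172.] 1278 [526. 153.  69.]
saucepan_grip 0.88 [318. 167.] 1604 [ 541. -183.   74.]
saucepan_grip 0.7 [394. 280.] 1874 [ 234. -381.   74.]
pot_knob 0.64 [199. 175.] 1153 [514. 135.  97.]
mat 0.74 [118. 198.] 2470 [463. 376.   4.]
thermometer 0.78 [115. 195.] 634 [468. 375.  30.]
nose 0.98 [113. 192.] 725 [479. 386.  15.]
ramekin 0.82 [298. 133.] 307 [ 642. -135.   42.]
timer 0.52 [220. 132.] 344 [645.  86.  39.]
mould 0.82 [387. 193.] 2826 [ 474. -391.   24.]
spatula 0.24 [256. 136.] 17680 [641. -18.   5.]
brush 0.83 [171. 269.] 822 [261. 223.  10.]
{'time': 0.9, 'joints': array([ 1.05401930e+00,  3.41992528e-01,  1.52408402e+00, -6.23191383e-06,
        1.27540543e+00, -1.46014777e-01]), 'qd': array([-7.64697571e-06,  1.03798878e-03, -8.71066002e-04,  1.35242099e-04,
        3.87680928e-04, -1.16247584e-03]), 'joint_torque': array([-2.20794404e-04, -4.33556271e+01, -2.46278518e+01, -1.59006640e-04,
        2.50118856e-04,  8.14940137e-06]), 'tcp_pos': array([190.22133678, 489.35258721, 231.33097743]), 'orientation': array([5.79051473e-01, 3.08772442e+00, 1.61350431e-04]), 'contact_force': array([ 0.26830238, -0.26537591, -0.22933053]), 'ft_torque': array([0.01354941, 0.01614328, 0.05658857]), 'grip_width': 0.99995497561193}
```

View pics/top0.png

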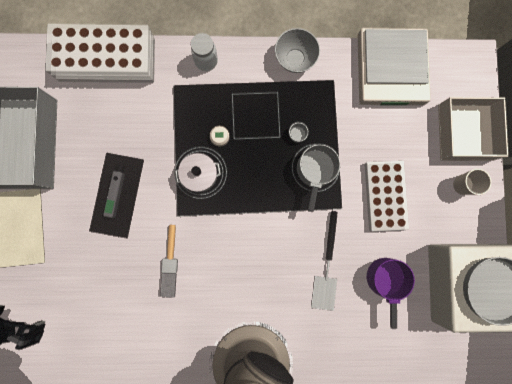

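View pics/scene0.png

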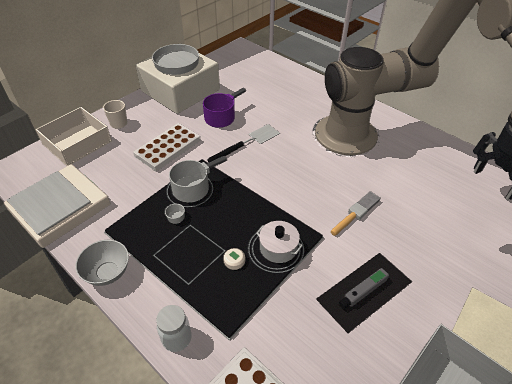

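```bash
cat > fit.py <<'E'
from h import *
from scipy.ndimage import map_coordinates as mc
from scipy.optimize import minimize
th=np.linspace(0,2*np.pi,180,endpoint=False)
def circ(x,y,rad,z): return np.c_[x+rad*np.cos(th),y+rad*np.sin(th),np.full(180,z)]
def P(c,X):
    K=viewer.calibration(c); f=192/np.tan(np.radians(K["vfov"])/2)
    q=X@np.array(K["R"]).T+np.array(K["t"]); return np.c_[K["cx"]+f*q[:,0]/q[:,2],K["cy"]+f*q[:,1]/q[:,2]]
def S(im,uv): return mc(im,[uv[:,1],uv[:,0]],order=1,mode='nearest')
def search(score,x0,y0,R=24):
    best=max(((score(x,y),x,y) for x in np.arange(x0-R,x0+R+1,3) for y in np.arange(y0-R,y0+R+1,3)))
    return max(((score(x,y),x,y) for x in np.arange(best[1]-3,best[1]+4,1) for y in np.arange(best[2]-3,best[2]+4,1)))
def mark(im,c,radii,offs):
    def s(x,y):
        g=lambda q: np.clip(S(im,P(c,circ(x,y,q,14))),0,90)
        return sum(g(q).mean() for q in radii)-sum(g(q).mean() for q in offs)*len(radii)/len(offs)
    return s
def square(im,c,x,y,a):
    u=np.linspace(-66,66,60);o=np.full(60,66.)
    def pts(h):
        k=h/66; q=np.r_[np.c_[u,o*k],np.c_[u,-o*k],np.c_[o*k,u],np.c_[-o*k,u]]
        q=q@np.array([[np.cos(a),np.sin(a)],[-np.sin(a),np.cos(a)]]); return np.c_[q+[x,y],np.full(len(q),14.)]
    g=lambda h: np.clip(S(im,P(c,pts(h))),0,110).mean()
    return g(66)-.5*g(60)-.5*g(72)
def step(gm,c,rad,z):
    return lambda x,y: S(gm,P(c,circ(x,y,rad,z))).mean()
def run(c,im,sq,dbl,pan,pot):
    im=cv2.cvtColor(im,cv2.COLOR_RGB2GRAY).astype(float); b=cv2.GaussianBlur(im,(0,0),.8)
    gm=np.clip(np.hypot(cv2.Sobel(b,cv2.CV_64F,1,0),cv2.Sobel(b,cv2.CV_64F,0,1)),0,200)
    out={}
    if sq: out["sq"]=max((square(im,c,x,y,a),x,y,a) for x in np.arange(sq[0]-20,sq[0]+21,2) for y in np.arange(sq[1]-20,sq[1]+21,2) for a in np.arange(-.09,.1,.03))
    if dbl: out["dbl"]=search(mark(im,c,(63,73),(58,68,78)),*dbl)
    if pan: out["pan"]=search(step(gm,c,55,84),*pan)
    if pot:
        out["lid"]=search(step(gm,c,52,66),*pot)
        out["knob"]=search(lambda x,y:-np.mean([S(im,P(c,circ(x,y,q,97))).mean() for q in (2,6,10)])+.7*S(im,P(c,circ(x,y,16,97))).mean(),*pot)
    return out
E
python3 - <<'E'
from fit import *
big={}
for c in("top","scene"):
    im=viewer.get_image(c); o=run(c,im,(697,-17),(515,135),(545,-165),(515,135))
    for k,v in o.items(): print(c,k,np.round(v,2))
    s=4; B=cv2.resize(cv2.cvtColor(im,cv2.COLOR_RGB2BGR),None,fx=s,fy=s,interpolation=cv2.INTER_CUBIC)
    def dr(X,col): cv2.polylines(B,[np.int32((P(c,X)+.5)*s-.5)],True,col,1)
    dr(circ(*o["dbl"][1:],73,14),(0,255,0));dr(circ(*o["pan"][1:],55,84),(0,0,255));dr(circ(*o["lid"][1:],52,66),(255,0,0));dr(circ(*o["knob"][1:],12,97),(255,255,0))
    _,x,y,a=o["sq"];q=np.array([[66,66],[66,-66],[-66,-66],[-66,66]])@np.array([[np.cos(a),np.sin(a)],[-np.sin(a),np.cos(a)]])+[x,y]
    dr(np.c_[q,[14]*4],(0,255,255))
    if c=="top": big=B[75*4:220*4,165*4:350*4]; cv2.imwrite("pics/ov.png",big)
    if c=="scene": cv2.imwrite("pics/ov2.png",B[150*4:290*4,100*4:300*4])
# handle & thermometer & bystanders by trace
for n,z in(("saucepan_grip",70),("thermometer",30),("mat",4)):
    for d in viewer.trace("scene",n)[:2]:
        print(n,round(d["p"],2),at("scene",d["location"],z).round())
viewer.get_image("top")
for n,z in(("thermometer",30),("mat",4),("timer",39),("ramekin",42)):
    d=viewer.trace("top",n)[0]; ys,xs=np.nonzero(d["pixels"]); X=np.array([at("top",(u,v),z)[:2] for u,v in zip(xs,ys)])
    rc=cv2.minAreaRect(X.astype(np.float32)); print(n,d["p"],np.round(rc[0]),np.round(rc[1]),rc[2])
E
```

```text
Traceback (most recent call last):
  File "fit.py", line 31, in run
    if sq: out["sq"]=max((square(im,c,x,y,a),x,y,a) for x in np.arange(sq[0]-20,sq[0]+21,2) for y in np.arange(sq[1]-20,sq[1]+21,2) for a in np.arange(-.09,.1,.03))
                     ~~~^^^^^^^^^^^^^^^^^^^^^^^^^^^^^^^^^^^^^^^^^^^^^^^^^^^^^^^^^^^^^^^^^^^^^^^^^^^^^^^^^^^^^^^^^^^^^^^^^^^^^^^^^^^^^^^^^^^^^^^^^^^^^^^^^^^^^^^^^^^^
  File "fit.py", line 31, in <genexpr>
    if sq: out["sq"]=max((square(im,c,x,y,a),x,y,a) for x in np.arange(sq[0]-20,sq[0]+21,2) for y in np.arange(sq[1]-20,sq[1]+21,2) for a in np.arange(-.09,.1,.03))
                          ~~~~~~^^^^^^^^^^^^
  File "fit.py", line 24, in square
    return g(66)-.5*g(60)-.5*g(72)
                    ~^^^^
  File "fit.py", line 23, in <lambda>
    g=lambda h: np.clip(S(im,P(c,pts(h))),0,110).mean()
                             ~^^^^^^^^^^
  File "fit.py", line 7, in P
    K=viewer.calibration(c); f=192/np.tan(np.radians(K["vfov"])/2)
ValueError: time passes only in moves, steps and waits
```

```bash
sed -i 's/^from scipy.optimize.*/from functools import lru_cache\nCAL=lru_cache(viewer.calibration)/; s/K=viewer.calibration(c)/K=CAL(c)/' fit.py
sed -i 's/K=viewer.calibration(c) if isinstance(c,str) else c/K=CAL(c) if c!="wrist" else WC[0]/; s/^def ray/from functools import lru_cache\nCAL=lru_cache(viewer.calibration); WC=[None]\ndef ray/' h.py
cat > m1.py <<'E'
from fit import *
for c in("top","scene"):
    im=viewer.get_image(c); o=run(c,im,(697,-17),(515,135),(545,-165),(515,135))
    for k,v in o.items(): print(c,k,np.round(v,2))
    s=4; B=cv2.resize(cv2.cvtColor(im,cv2.COLOR_RGB2BGR),None,fx=s,fy=s,interpolation=cv2.INTER_CUBIC)
    def dr(X,col): cv2.polylines(B,[np.int32((P(c,X)+.5)*s-.5)],True,col,1)
    dr(circ(*o["dbl"][1:],73,14),(0,255,0));dr(circ(*o["pan"][1:],55,84),(0,0,255));dr(circ(*o["lid"][1:],52,66),(255,0,0));dr(circ(*o["knob"][1:],12,97),(255,255,0))
    _,x,y,a=o["sq"];q=np.array([[66,66],[66,-66],[-66,-66],[-66,66]])@np.array([[np.cos(a),np.sin(a)],[-np.sin(a),np.cos(a)]])+[x,y]
    dr(np.c_[q,[14]*4],(0,255,255))
    if c=="top": cv2.imwrite("pics/ov.png",B[75*4:220*4,165*4:350*4])
    else: cv2.imwrite("pics/ov2.png",B[150*4:290*4,100*4:300*4])
for n,z in(("saucepan_grip",70),("thermometer",30),("mat",4)):
    for d in viewer.trace("scene",n)[:2]: print(n,round(d["p"],2),at("scene",d["location"],z).round())
viewer.get_image("top")
for n,z in(("thermometer",30),("mat",4),("timer",39),("ramekin",42)):
    d=viewer.trace("top",n)[0]; ys,xs=np.nonzero(d["pixels"]); X=np.array([at("top",(u,v),z)[:2] for u,v in zip(xs,ys)])
    rc=cv2.minAreaRect(X.astype(np.float32)); print(n,d["p"],np.round(rc[0]),np.round(rc[1]),rc[2])
E
python3 m1.py
```

```text
top sq [ 4.519e+01  7.010e+02 -1.500e+01  3.000e-02]
top dbl [ 55.69 535.   142.  ]
top pan [ 168.38  548.   -187.  ]
top lid [197.1 529.  145. ]
top knob [ 84.03 526.   144.  ]
scene sq [ 6.328e+01  7.030e+02 -1.500e+01  3.000e-02]
scene dbl [ 69.83 535.   143.  ]
scene pan [ 176.75  544.   -185.  ]
scene lid [197.91 529.   146.  ]
scene knob [ 77.89 532.   147.  ]
saucepan_grip 0.76 [ 266. -354.   70.]
saucepan_grip 0.57 [ 542. -174.   70.]
thermometer 0.67 [499. 383.  30.]
mat 0.93 [489. 401.   4.]
thermometer 0.79 [480. 377.] [ 37. 150.] 78.18311309814453
mat 0.56 [470. 381.] [114. 232.] 79.98662567138672
timer 0.74 [633.  85.] [57. 50.] 0.24230317771434784
ramekin 0.86 [ 643. -135.] [51. 55.] 89.37107849121094
```

View pics/ov.png

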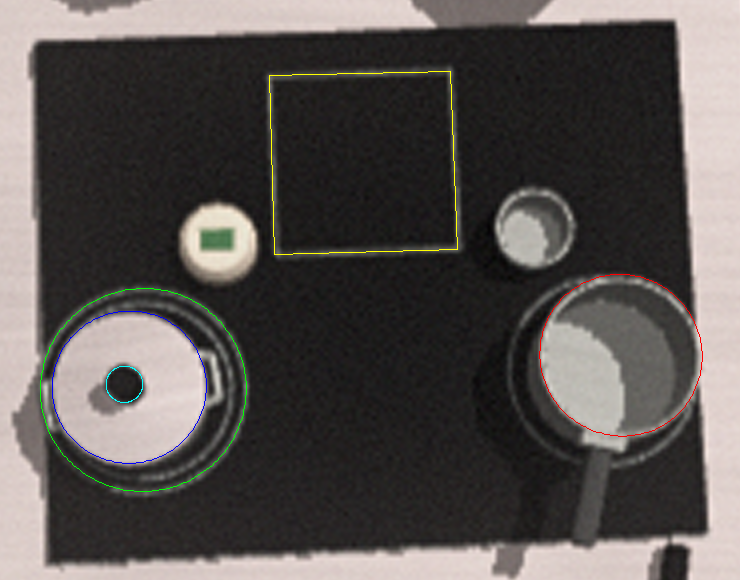

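The overlay fits well: square at (702,-15), double circle at (535,142), pot at (529,146), pan at (547,-186), timer at (636,85) and ramekin at (643,-135). The pot can pass between timer and ramekin. I'm moving to above the pot now.

```bash
python3 -m jog '[[0,0.2,-0.2,0,0,0,0],[0,0.4,-0.4,-0.1,0,0,0],[0,0.6,-0.6,-0.2,0,0,0],[0,0.8,-0.8,-0.2,0,0,0],[0,0.9,-0.9,-0.2,0,0,0],[0,0.9,-0.9,-0.2,0,0,0],[0,0.9,-0.9,-0.2,0,0,0],[0,0.9,-0.9,-0.2,0,0,0],[0,0.9,-0.9,-0.2,0,0,0],[0,0.9,-0.9,-0.2,0,0,0]]'
python3 - <<'E'
from h import *
for u in((316.2,185),(311.2,211),(314,198)): print(at("top",u,80).round())
E
```

```text
time: 2.28
tcp_pos: [369.5, 310.2, 191.5]
orientation: [-0.578, -3.088, -0.001]
contact_force: [0.2, 0.3, -0.1]
grip_width: 0.999
[ 490. -177.   80.]
[ 420. -162.   80.]
[ 455. -170.   80.]
```

```bash
python3 -m jog '[[0,0.2,-0.2,0,0,0,0],[0,0.4,-0.4,-0.05,0,0,0],[0,0.6,-0.6,-0.15,0,0,0],[0,0.8,-0.82,-0.25,0,0,0],[0,0.8,-0.82,-0.35,0,0,0],[0,0.8,-0.82,-0.35,0,0,0],[0,0.8,-0.82,-0.35,0,0,0],[0,0.8,-0.82,-0.35,0,0,0],[0,0.8,-0.82,-0.35,0,0,0]]'
python3 - <<'E'
from h import *
print(r.state()["tcp_pos"]); K=viewer.calibration("wrist"); WC[0]=K; print((-np.array(K["R"]).T@K["t"]).round(),K["vfov"],np.round(K["R"],2).tolist())
im=save("wrist","w1")
for n,z in(("pot_knob",97),("pot",69)):
    for d in viewer.trace("wrist",n)[:2]: print(n,d["p"],np.round(d["location"]),at("wrist",d["location"],z).round())
E
```

```text
time: 3.03
tcp_pos: [528.8, 147.9, 121.8]
orientation: [-0.575, -3.088, -0.001]
contact_force: [-0.0, 0.7, -0.7]
grip_width: 1.001
[528.7790822  147.88182601 121.80540603]
[465. 172. 265.] 65.70646984690485 [[0.36, 0.93, 0.0], [0.9, -0.35, 0.27], [0.25, -0.1, -0.96]]
pot_knob 0.89 [256. 204.] [515. 152.  97.]
pot_knob 0.62 [ 17. 293.] [518. -83.  97.]
pot 0.84 [255. 205.] [523. 148.  69.]
pot 0.74 [168. 204.] [501.  91.  69.]
```

View pics/w1.png

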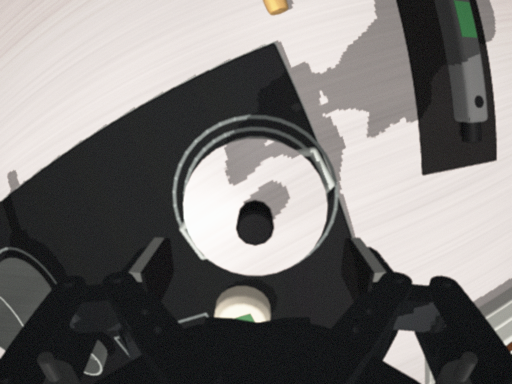

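The wrist view shows the pot with its knob at about (255,222), between the open fingers. The thermometer lies at upper right, its nose at about (470,130) pointing to +x.

```bash
python3 - <<'E'
from h import *
WC[0]=viewer.calibration("wrist")
for uv in((255,215),(255,223),(255,230)): print(uv,at("wrist",uv,97).round(),at("wrist",uv,83).round())
print("lid",at("wrist",(257,206),69).round())
print("nose tip",at("wrist",(471,140),19).round(),"body side", at("wrist",(464,20),30).round())
E
```

```text
(255, 215) [522. 149.  97.] [526. 147.  83.]
(255, 223) [526. 147.  97.] [531. 145.  83.]
(255, 230) [531. 146.  97.] [536. 144.  83.]
lid [525. 149.  69.]
nose tip [555. 367.  19.] body side [439. 392.  30.]
```

```bash
python3 -m jog '[[0,-0.005,-0.005,-0.08,0,0,0],[0,-0.005,-0.005,-0.16,0,0,0],[0,-0.005,-0.005,-0.23,0,0,0],[0,-0.005,-0.005,-0.23,0,0,0],[0,-0.005,-0.005,-0.23,0,0,0],[1,-0.005,-0.005,-0.23,0,0,0],[1,-0.005,-0.005,-0.23,0,0,0],[1,-0.005,-0.005,-0.23,0,0,0],[1,-0.005,-0.005,-0.23,0,0,0],[1,-0.005,-0.005,-0.23,0,0,0],[1,-0.005,-0.005,-0.23,0,0,0],[1,-0.005,-0.005,-0.23,0,0,0],[1,-0.005,-0.005,-0.23,0,0,0],[1,-0.005,-0.005,-0.23,0,0,0],[1,-0.005,-0.005,-0.23,0,0,0]]'
```

```text
time: 4.43
tcp_pos: [528.2, 146.8, 77.2]
orientation: [0.574, 3.087, 0.002]
contact_force: [-1.7, -0.8, 4.6]
grip_width: 0.257
```

```bash
python3 -m jog '[[1,0,-0.01,0,0,0,0],[1,0,-0.04,0,0,0,0],[1,0,-0.08,0,0,0,0],[1,0.01,-0.13,0,0,0,0],[1,0.01,-0.19,0,0,0,0],[1,0.02,-0.25,0,0,0,0],[1,0.02,-0.31,0,0,0,0],[1,0.03,-0.37,0,0,0,0],[1,0.03,-0.43,0,0,0,0],[1,0.04,-0.49,0,0,0,0],[1,0.04,-0.55,0,0,0,0],[1,0.05,-0.61,0,0,0,0],[1,0.06,-0.67,0,0,0,0],[1,0.07,-0.73,0,0,0,0],[1,0.08,-0.78,0,0,0,0],[1,0.09,-0.82,0,0,0,0],[1,0.11,-0.84,0,0,0,0],[1,0.12,-0.85,0,0,0,0],[1,0.12,-0.85,0,0,0,0]]'
```

```text
time: 6.02
tcp_pos: [551.9, -24.4, 77.2]
orientation: [0.574, 3.088, 0.0]
contact_force: [-2.6, 0.9, 3.7]
grip_width: 0.256
```

Next slide: to (702,-15), which is dx +150 and dy +9.

```bash
python3 -m jog '[[1,0.01,0,0,0,0,0],[1,0.04,0,0,0,0,0],[1,0.08,0,0,0,0,0],[1,0.13,0,0,0,0,0],[1,0.19,0,0,0,0,0],[1,0.25,0,0,0,0,0],[1,0.31,0.01,0,0,0,0],[1,0.37,0.01,0,0,0,0],[1,0.43,0.01,0,0,0,0],[1,0.49,0.01,0,0,0,0],[1,0.55,0.02,0,0,0,0],[1,0.61,0.03,0,0,0,0],[1,0.66,0.04,0,0,0,0],[1,0.7,0.045,0,0,0,0],[1,0.73,0.045,0,0,0,0],[1,0.75,0.045,0,0,0,0],[1,0.75,0.045,0,0,0,0],[1,0.75,0.045,0,0,0,0],[1,0.75,0.045,0,0,0,0]]'
python3 - <<'E'
from fit import *
for c in("top","scene"):
    im=save(c,c+"1"); o=run(c,im,(702,-15),(535,142),(545,-165),(702,-15))
    for k,v in o.items(): print(c,k,np.round(v,2))
E
```

```text
time: 7.6
tcp_pos: [702.0, -16.7, 77.3]
orientation: [0.574, 3.088, -0.002]
contact_force: [-1.0, -2.1, 3.1]
grip_width: 0.256
top sq [ 9.56e+00  6.86e+02 -1.90e+01 -9.00e-02]
top dbl [ 22.2 534.  143. ]
top pan [ 170.21  548.   -187.  ]
top lid [ 74.75 686.   -30.  ]
top knob [  4.1 729.  -42. ]
scene sq [ 4.758e+01  7.020e+02 -1.500e+01  3.000e-02]
scene dbl [108.63 535.   142.  ]
scene pan [  93.85  542.   -186.  ]
scene lid [176.9 704.  -17. ]
scene knob [ 47.75 712.    -1.  ]
```

View pics/scene1.png

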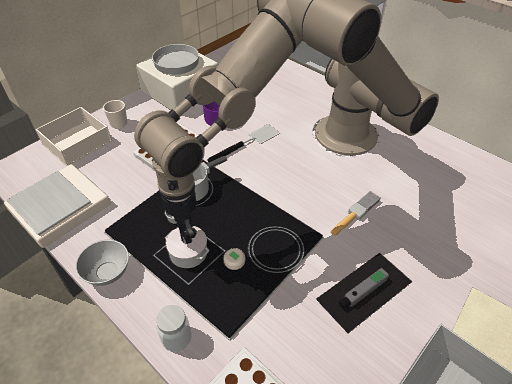

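The picture shows the pot centred in the square, about (187,248), with the double circle clear. The fit agrees within 3 mm. I'm releasing it and rising.

```bash
python3 -m jog '[[0,0,0,0,0,0,0],[0,0,0,0,0,0,0],[0,0,0,0,0,0,0],[0,0,0,0,0,0,0],[0,0,0,0,0,0,0],[0,0,0,0.1,0,0,0],[0,0,0,0.25,0,0,0],[0,0,0,0.4,0,0,0],[0,-0.2,-0.15,0.4,0,0,0],[0,-0.4,-0.3,0.4,0,0,0.02],[0,-0.6,-0.45,0.4,0,0,0.04],[0,-0.8,-0.6,0.4,0,0,0.06],[0,-0.95,-0.75,0.4,0,0,0.08],[0,-0.95,-0.75,0.4,0,0,0.08],[0,-0.95,-0.75,0.4,0,0,0.08],[0,-0.95,-0.75,0.4,0,0,0.08],[0,-0.95,-0.75,0.4,0,0,0.08]]'
python3 - <<'E'
from fit import *
WC[0]=viewer.calibration("wrist"); im=save("wrist","w2")
for n,z in(("saucepan_grip",80),("saucepan",84)):
    for d in viewer.trace("wrist",n)[:2]: print(n,d["p"],np.round(d["location"]),at("wrist",d["location"],z).round())
c="top";o=run(c,save(c,"top2"),None,(535,142),(545,-180),(702,-15))
for k,v in o.items(): print(c,k,np.round(v,2))
E
```

```text
time: 9.12
tcp_pos: [512.6, -166.6, 157.6]
orientation: [0.327, 3.122, -0.002]
contact_force: [-0.1, 0.1, -0.2]
grip_width: 0.998
saucepan_grip 0.86 [30. 20.] [ 300. -336.   80.]
saucepan_grip 0.62 [246. 227.] [ 532. -180.   80.]
saucepan 0.86 [32. 20.] [ 305. -331.   84.]
saucepan 0.64 [243. 232.] [ 534. -183.   84.]
top dbl [ 84.4 535.  143. ]
top pan [  97.24  557.   -203.  ]
top lid [199.06 701.   -18.  ]
top knob [ 95.85 698.   -18.  ]
```

View pics/w2.png

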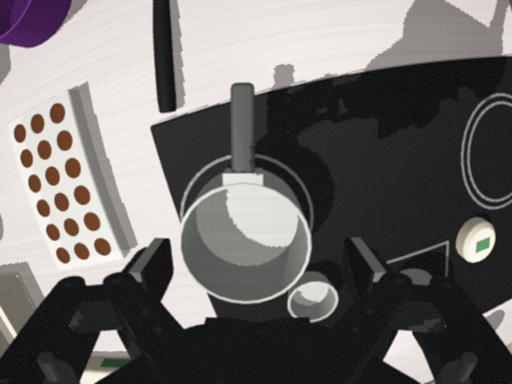

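The handle runs straight up the image, from (242,85) at the tip to (243,175) at the wall, so it's square to the jaws.

```bash
python3 - <<'E'
from h import *
WC[0]=viewer.calibration("wrist")
for uv in((242,86),(242,130),(243,172)): print(uv,at("wrist",uv,80).round(1))
E
```

```text
(242, 86) [ 424.9 -158.8   80. ]
(242, 130) [ 456.7 -165.6   80. ]
(243, 172) [ 487.8 -171.6   80. ]
```

```bash
python3 -m jog '[[0,-0.13,0,0,0,0,0],[0,-0.26,0,0,0,0,0],[0,-0.26,0,-0.15,0,0,0],[0,-0.26,0,-0.3,0,0,0],[0,-0.26,0,-0.42,0,0,0],[0,-0.26,0,-0.51,0,0,0],[0,-0.26,0,-0.51,0,0,0],[0,-0.26,0,-0.51,0,0,0],[1,-0.26,0,-0.51,0,0,0],[1,-0.26,0,-0.51,0,0,0],[1,-0.26,0,-0.51,0,0,0],[1,-0.26,0,-0.51,0,0,0],[1,-0.26,0,-0.51,0,0,0],[1,-0.26,0,-0.51,0,0,0],[1,-0.26,0,-0.51,0,0,0],[1,-0.26,0,-0.51,0,0,0],[1,-0.26,0,-0.51,0,0,0],[1,-0.26,0,-0.51,0,0,0],[1,-0.26,0,-0.51,0,0,0]]'
python3 - <<'E'
from fit import *
c="scene";o=run(c,save(c,"scene2"),None,None,(545,-180),None)
for k,v in o.items(): print(c,k,np.round(v,2))
E
```

```text
time: 10.9
tcp_pos: [461.1, -166.1, 55.8]
orientation: [0.323, 3.123, -0.003]
contact_force: [-1.0, -0.6, 4.8]
grip_width: 0.199
scene pan [ 177.79  544.   -184.  ]
```

```bash
python3 -m jog '[[1,0,0.01,0,0,0,0],[1,-0.01,0.04,0,0,0,0],[1,-0.02,0.08,0,0,0,0],[1,-0.03,0.13,0,0,0,0],[1,-0.04,0.19,0,0,0,0],[1,-0.05,0.25,0,0,0,0],[1,-0.06,0.31,0,0,0,0],[1,-0.07,0.37,0,0,0,0],[1,-0.08,0.43,0,0,0,0],[1,-0.08,0.49,0,0,0,0],[1,-0.08,0.55,0,0,0,0],[1,-0.08,0.61,0,0,0,0],[1,-0.08,0.67,0,0,0,0],[1,-0.08,0.73,0,0,0,0],[1,-0.08,0.78,0,0,0,0],[1,-0.08,0.82,0,0,0,0],[1,-0.08,0.84,0,0,0,0],[1,-0.08,0.85,0,0,0,0]]'
```

```text
time: 12.45
tcp_pos: [444.9, 4.6, 55.8]
orientation: [0.322, 3.123, -0.003]
contact_force: [0.4, -3.1, 1.4]
grip_width: 0.197
```

```bash
python3 - <<'E'
from fit import *
print(r.state()["tcp_pos"])
for c in("scene","top"):
    o=run(c,save(c,c+"3"),None,(535,142),(535,-15),None)
    for k,v in o.items(): print(c,k,np.round(v,2))
E
```

```text
[444.90998091   4.60970469  55.77107242]
scene dbl [117.83 535.   143.  ]
scene pan [170.23 534.   -16.  ]
top dbl [ 64.25 535.   143.  ]
top pan [117.01 533.   -16.  ]
```

```bash
python3 -m jog '[[1,0,0.01,0,0,0,0],[1,0,0.04,0,0,0,0],[1,0,0.08,0,0,0,0],[1,0,0.13,0,0,0,0],[1,0,0.19,0,0,0,0],[1,0,0.25,0,0,0,0],[1,0,0.31,0,0,0,0],[1,0,0.37,0,0,0,0],[1,0,0.43,0,0,0,0],[1,0,0.49,0,0,0,0],[1,0,0.55,0,0,0,0],[1,0,0.61,0,0,0,0],[1,0,0.67,0,0,0,0],[1,0.01,0.72,0,0,0,0],[1,0.01,0.76,0,0,0,0],[1,0.01,0.78,0,0,0,0],[1,0.01,0.79,0,0,0,0],[1,0.01,0.79,0,0,0,0],[1,0.01,0.79,0,0,0,0],[1,0.01,0.79,0,0,0,0]]'
python3 - <<'E'
from fit import *
for c in("scene","top"):
    o=run(c,save(c,c+"4"),None,(535,142),(535,142),(702,-15) if c=="scene" else None)
    for k,v in o.items(): print(c,k,np.round(v,2))
E
```

```text
time: 14.22
tcp_pos: [446.7, 162.7, 55.8]
orientation: [0.323, 3.123, -0.001]
contact_force: [-1.6, 3.1, 2.0]
grip_width: 0.195
scene dbl [ 68.64 535.   143.  ]
scene pan [168.76 536.   143.  ]
scene lid [199.88 704.   -18.  ]
scene knob [ 83.26 705.   -15.  ]
top dbl [ 47.12 535.   143.  ]
top pan [133.07 535.   142.  ]
```

Pan centred within about 1 mm. Releasing, rising, and going to the mat.

```bash
python3 -m jog '[[0,0,0,0,0,0,0],[0,0,0,0,0,0,0],[0,0,0,0,0,0,0],[0,0,0,0,0,0,0],[0,0,0,0,0,0,0],[0,0,0,0.1,0,0,0],[0,0,0,0.25,0,0,0],[0,0,0,0.4,0,0,0],[0,0,0,0.6,0,0,0],[0,0.04,0.2,0.6,0,0,0],[0,0.08,0.4,0.6,0,0,0],[0,0.12,0.6,0.6,0,0,0],[0,0.16,0.8,0.6,0,0,0],[0,0.16,1,0.6,0,0,0],[0,0.16,1,0.6,0,0,0],[0,0.16,1,0.6,0,0,0],[0,0.16,1,0.6,0,0,0],[0,0.16,1,0.6,0,0,0]]'
python3 - <<'E'
from fit import *
WC[0]=viewer.calibration("wrist"); im=save("wrist","w3")
for n,z in(("thermometer",32),("mat",4),("nose",15)):
    d=viewer.trace("wrist",n)
    if not d: print(n,"none"); continue
    d=d[0];ys,xs=np.nonzero(d["pixels"]); X=np.array([at("wrist",(u,v),z)[:2] for u,v in zip(xs,ys)])
    rc=cv2.minAreaRect(X.astype(np.float32)); print(n,d["p"],np.round(d["location"]),np.round(rc[0],1),np.round(rc[1]),rc[2])
for c in("scene","top"):
    o=run(c,save(c,c+"5"),None,(535,142),(535,142),(702,-15))
    for k,v in o.items(): print(c,k,np.round(v,2))
E
```

```text
time: 15.82
tcp_pos: [478.7, 361.4, 175.7]
orientation: [0.325, 3.124, -0.002]
contact_force: [0.8, 0.2, 0.2]
grip_width: 1.001
thermometer 0.7 [277. 172.] [481.  380.7] [ 29. 147.] 78.83000183105469
mat 0.57 [264. 152.] [472.3 381.6] [110. 229.] 79.73575592041016
nose 0.73 [277. 175.] [484.6 380.9] [ 31. 156.] 78.24162292480469
scene dbl [ 68.76 535.   143.  ]
scene pan [169.58 536.   143.  ]
scene lid [199.89 704.   -18.  ]
scene knob [ 82.97 705.   -16.  ]
top dbl [ 50.09 535.   143.  ]
top pan [150.78 534.   143.  ]
top lid [199.12 701.   -18.  ]
top knob [ 86.98 698.   -18.  ]
```

View pics/w3.png

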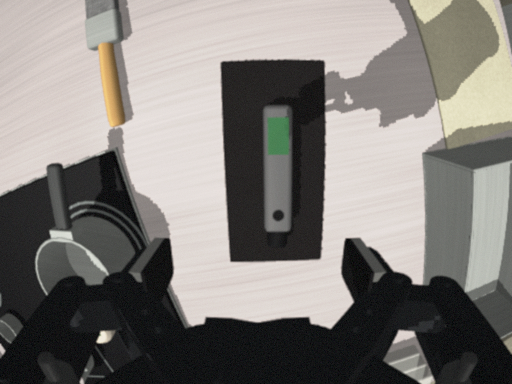

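```bash
python3 - <<'E'
from h import *
WC[0]=viewer.calibration("wrist")
a=at("wrist",(278.5,105),34);b=at("wrist",(278,233),34);d=(b-a);print(a,b,np.hypot(*d[:2]),np.degrees(np.arctan2(d[1],d[0])));u=d/np.linalg.norm(d);print("origin",(b-u*55),(a+u*75))
for v in((222,62),(325,61),(321,257),(232,261)): print(at("wrist",v,4).round())
E
```

```text
[409.74007455 396.94962158  34.        ] [536.86543023 371.71364967  34.        ] 129.6059811008124 -11.227959474921972
origin [482.9181162  382.42286574  34.        ] [483.30459368 382.34614513  34.        ]
[352. 351.   4.]
[371. 458.   4.]
[593. 417.   4.]
[575. 311.   4.]
```

```bash
python3 -m jog '[[0,0.02,0.105,-0.15,0,0,0],[0,0.02,0.105,-0.3,0,0,0],[0,0.02,0.105,-0.45,0,0,0],[0,0.02,0.105,-0.6,0,0,0],[0,0.02,0.105,-0.72,0,0,0],[0,0.02,0.105,-0.8,0,0,0],[0,0.02,0.105,-0.84,0,0,0],[0,0.02,0.105,-0.84,0,0,0],[0,0.02,0.105,-0.84,0,0,0],[1,0.02,0.105,-0.84,0,0,0],[1,0.02,0.105,-0.84,0,0,0],[1,0.02,0.105,-0.84,0,0,0],[1,0.02,0.105,-0.84,0,0,0],[1,0.02,0.105,-0.84,0,0,0],[1,0.02,0.105,-0.84,0,0,0],[1,0.02,0.105,-0.84,0,0,0],[1,0.02,0.105,-0.84,0,0,0],[1,0.02,0.105,-0.84,0,0,0],[1,0.02,0.105,-0.84,0,0,0]]'
```

```text
time: 17.7
tcp_pos: [483.5, 383.2, 9.0]
orientation: [0.325, 3.122, 0.001]
contact_force: [-0.1, 0.4, 5.4]
grip_width: 0.313
```

Gripped, opening 27 mm against a width of 28. Next: lift 30 mm, turn -60° and aim (nose direction about -72°, origin near (463,361)).

```bash
python3 -m jog '[[1,0,0,0.05,0,0,0],[1,0,0,0.12,0,0,0],[1,0,0,0.15,0,0,0],[1,-0.01,-0.01,0.15,0,0,-0.02],[1,-0.02,-0.02,0.15,0,0,-0.06],[1,-0.03,-0.03,0.15,0,0,-0.11],[1,-0.04,-0.04,0.15,0,0,-0.16],[1,-0.05,-0.05,0.15,0,0,-0.21],[1,-0.06,-0.06,0.15,0,0,-0.26],[1,-0.07,-0.07,0.15,0,0,-0.31],[1,-0.08,-0.08,0.15,0,0,-0.36],[1,-0.09,-0.09,0.15,0,0,-0.41],[1,-0.1,-0.1,0.15,0,0,-0.46],[1,-0.1,-0.105,0.15,0,0,-0.5],[1,-0.1,-0.105,0.15,0,0,-0.52],[1,-0.1,-0.105,0.15,0,0,-0.524],[1,-0.1,-0.105,0.15,0,0,-0.524],[1,-0.1,-0.105,0.15,0,0,-0.524],[1,-0.1,-0.105,0.15,0,0,-0.524]]'
python3 - <<'E'
from fit import *
s=r.state();print(s["tcp_pos"].round(1)); R=Ro.from_rotvec(s["orientation"]).as_matrix();print(R.round(3).tolist())
WC[0]=viewer.calibration("wrist"); w=save("wrist","w4"); sc=save("scene","s6")
d=viewer.trace("wrist","thermometer")
if d:
    print(d[0]["p"],np.round(d[0]["location"])); ys,xs=np.nonzero(d[0]["pixels"]); X=np.array([at("wrist",(u,v),64)[:2] for u,v in zip(xs,ys)]); rc=cv2.minAreaRect(X.astype(np.float32)); print(rc)
cv2.imwrite("pics/aim.png",cv2.cvtColor(np.hstack([cv2.resize(w,(400,300)),cv2.resize(sc[150:350,200:467],(400,300))]),cv2.COLOR_RGB2BGR))
o=run("scene",sc,None,None,(535,142),(702,-15)); print({k:np.round(v,1) for k,v in o.items()})
E
```

```text
time: 19.28
tcp_pos: [463.5, 362.2, 39.0]
orientation: [1.842, 2.542, -0.002]
contact_force: [0.7, 0.1, -1.2]
grip_width: 0.32
[463.5 362.2  39. ]
[[-0.311, 0.95, 0.002], [0.95, 0.311, -0.003], [-0.003, 0.001, -1.0]]
0.58 [258. 201.]
((456.2884826660156, 382.9969177246094), (27.742446899414062, 107.22430419921875), 18.666322708129883)
{'pan': array([169.3, 536. , 143. ]), 'lid': array([199.9, 704. , -18. ]), 'knob': array([ 82., 705., -16.])}
```

View pics/aim.png

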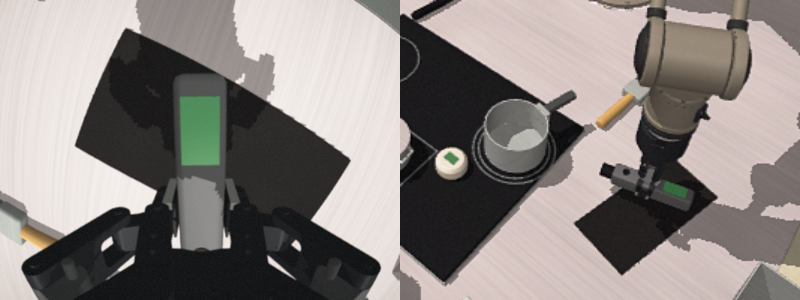

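The thermometer is level and in line with the tool, aimed at the pan with its nose about 100 mm from the wall. Holding.

```bash
for i in 1; do python3 -m jog '[[1,0,0,0,0,0,0],[1,0,0,0,0,0,0],[1,0,0,0,0,0,0],[1,0,0,0,0,0,0],[1,0,0,0,0,0,0],[1,0,0,0,0,0,0],[1,0,0,0,0,0,0],[1,0,0,0,0,0,0],[1,0,0,0,0,0,0],[1,0,0,0,0,0,0],[1,0,0,0,0,0,0],[1,0,0,0,0,0,0],[1,0,0,0,0,0,0],[1,0,0,0,0,0,0],[1,0,0,0,0,0,0],[1,0,0,0,0,0,0],[1,0,0,0,0,0,0],[1,0,0,0,0,0,0],[1,0,0,0,0,0,0],[1,0,0,0,0,0,0]]'; done; python3 -m jog '[[1,0,0,0,0,0,0],[1,0,0,0,0,0,0],[1,0,0,0,0,0,0],[1,0,0,0,0,0,0],[1,0,0,0,0,0,0],[1,0,0,0,0,0,0],[1,0,0,0,0,0,0],[1,0,0,0,0,0,0],[1,0,0,0,0,0,0],[1,0,0,0,0,0,0]]'
```

```text
time: 21.1
tcp_pos: [463.5, 362.2, 38.9]
orientation: [1.843, 2.541, -0.002]
contact_force: [0.0, 0.7, -0.2]
grip_width: 0.31
time: 21.93
tcp_pos: [463.5, 362.2, 39.0]
orientation: [1.842, 2.541, -0.002]
contact_force: [-0.6, -0.2, -1.4]
grip_width: 0.315
```

```bash
python3 -m jog '[[1,0,0.01,0,0,0,0.02],[1,0,0.02,0,0,0,0.06],[1,0.01,0.03,0,0,0,0.11],[1,0.01,0.04,0,0,0,0.16],[1,0.02,0.05,0,0,0,0.21],[1,0.02,0.06,0,0,0,0.26],[1,0.03,0.07,0,0,0,0.31],[1,0.03,0.08,0,0,0,0.36],[1,0.04,0.09,0,0,0,0.41],[1,0.04,0.1,0,0,0,0.46],[1,0.045,0.108,0,0,0,0.51],[1,0.045,0.108,0,0,0,0.535],[1,0.045,0.108,0,0,0,0.535],[1,0.045,0.108,-0.04,0,0,0.535],[1,0.045,0.108,-0.08,0,0,0.535],[1,0.045,0.108,-0.11,0,0,0.535],[1,0.045,0.108,-0.13,0,0,0.535],[1,0.045,0.108,-0.14,0,0,0.535],[1,0.045,0.108,-0.147,0,0,0.535],[1,0.045,0.108,-0.147,0,0,0.535]]'
```

```text
time: 23.6
tcp_pos: [472.4, 383.8, 9.4]
orientation: [0.29, 3.125, 0.0]
contact_force: [-0.6, -0.3, -1.3]
grip_width: 0.319
```

```bash
python3 -m jog '[[1,0,0,-0.003,0,0,0],[1,0,0,-0.003,0,0,0],[0,0,0,-0.003,0,0,0],[0,0,0,-0.003,0,0,0],[0,0,0,-0.003,0,0,0],[0,0,0,-0.003,0,0,0],[0,0,0,-0.003,0,0,0],[0,0,0,-0.003,0,0,0],[0,0,0,0.1,0,0,0],[0,0,0,0.25,0,0,0],[0,0,0,0.45,0,0,0],[0,0,0,0.65,0,0,0],[0,0,0,0.8,0,0,0],[0,0,0,0.8,0,0,0],[0,0,0,0.8,0,0,0],[0,0,0,0.8,0,0,0]]'
python3 - <<'E'
from fit import *
WC[0]=viewer.calibration("wrist"); w=save("wrist","w7")
for n,z in(("thermometer",32),("mat",4)):
    d=viewer.trace("wrist",n)[0];ys,xs=np.nonzero(d["pixels"]); X=np.array([at("wrist",(u,v),z)[:2] for u,v in zip(xs,ys)])
    rc=cv2.minAreaRect(X.astype(np.float32)); print(n,d["p"],np.round(rc[0],1),np.round(rc[1]),rc[2])
sc=save("scene","s7");o=run("scene",sc,None,(535,142),(535,142),(702,-15)); print({k:np.round(v,1) for k,v in o.items()})
cv2.imwrite("pics/fin.png",cv2.cvtColor(np.hstack([cv2.resize(w,(400,300)),cv2.resize(sc,(400,300))]),cv2.COLOR_RGB2BGR))
E
```

```text
time: 24.93
tcp_pos: [471.9, 383.5, 168.5]
orientation: [0.29, 3.127, -0.001]
contact_force: [-0.0, 0.1, -0.5]
grip_width: 0.996
thermometer 0.67 [470.9 384.1] [ 29. 148.] 80.68925476074219
mat 0.73 [472.4 381.9] [110. 229.] 79.47869110107422
{'dbl': array([ 68.8, 535. , 143. ]), 'pan': array([169.6, 536. , 143. ]), 'lid': array([199.9, 704. , -18. ]), 'knob': array([ 83.2, 705. , -15. ])}
```

View pics/fin.png

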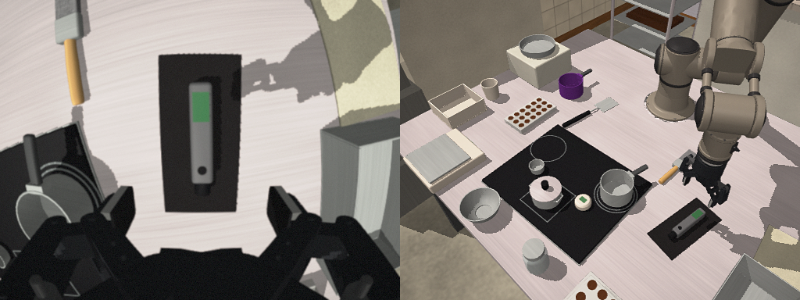

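The thermometer lies flat in the middle of the mat, lengthwise. The pot is on the square, the pan is on the double circle and the bystanders look unmoved. Handing in.

```bash
python3 -c "
from workcell import r
print(r.sign_off())"
```

```text
the job is handed in; nothing more can be done
None
```

The job is done and handed in at about 25 s of the 72 s allowed. No verdict is reported, so the results below are my own camera checks.

- **Pot:** I slid it by its knob, between the timer and the ramekin, onto the square. The last fits put it at about (701–704, −18), against (702, −15) for the square's centre.
- **Saucepan:** I slid it by its handle onto the double circle. It ended at (536, 143), against (535, 143) for the mark.
- **Thermometer aim:** I pointed the nose at the middle of the pan's side from about 100 mm and held it steady for 2.6 s. The nose line passed through the pan's axis within a few mm, by arm pose and picture.
- **Thermometer on its mat:** It lies flat, with its middle about 3 mm from the mat's and its length about 1° off.

No check failed in the end. The top-camera fits of the square and pot were useless while the arm blocked that view, so I used the scene camera there and checked the pot with the top camera afterwards. I checked the bystanders only by eye in the last picture, where they look unmoved. The gripper is open and clear of everything.

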